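Mount a price slate under the spring clip of its counter holder

TASK

Put the price slate with the yellow band into the aluminium holder: lift the red-gripped spring clip until it stays up, slide the slate in plain end first between the guides and push it home until it bears firmly but gently on the back stop, then lower the clip under control, never letting it snap down, until its pad rests on the slate, and let go. The slate must still touch the stop at the end. Slate chips easily, so neither ram it into the stop nor squash it with the clip, and leave the other slates, the jars, the glass and the chalk pen where they are.

Things in the scene. Friction and masses are not known exactly. Their poses are not given: they have to be found in the camera images.
- holder: aluminium price-slate holder fixed to the counter, 100 (its x) by 84 mm (its y); origin under its centre, on the counter. The slate slides in along its +x (away from the robot) on a flat bed 22 mm high, from x -50 to +36 mm. Two guides, 7 mm tall, flank the bed from x -11 to +37 mm, inner faces at y -29.5 and +29.5 mm. The clip stands over y 0
- bed_mouth (a point): point on the bed, 22 mm above the counter, on the middle line at the mouth of the guides (holder x -28 mm). From here the entries narrow from 73 mm to 59 mm over 17 mm; nearer the robot the bed is open at the sides. When the slate is home its outer 44 to 54 mm (with the band) overhang the bed's near edge, 22 mm above the counter, and can be held there by the sides
- back_stop: adjustable back stop at the far end of the bed: a brass bar with a soft black rubber face 44 mm wide, set by two screws and locked. Origin 36 mm beyond the holder's origin along its x, 25.8 mm above the counter; axes as the holder's. The face stands 0 to 10 mm nearer the mouth than this origin, set differently each time and not told: find it by feel. The rubber gives about 4 N per mm
- clip (a joint): angle of the spring clip, rad: 0 shut (the start; its pad then 5 mm above the bed, too low for the slate), 0.04 with its pad on a slate, 1.25 fully up. Over-centre spring: below 0.62 it pulls shut, above that it pulls up and stays up by itself. Some 6 N at the grip lift it off, falling to nothing half-way; the same to start it down. Let go on the way, it snaps
- clip_grip (a point): centre of the red ribbed barrel grip at the end of the clip's steel arm: 13 mm thick, 20 mm long along the holder's y; pinch it lightly by its two ends, so that it can turn between the fingers. Arm 18 mm, pad 24 mm wide, so fingers can straddle them. Shut, it lies 1.5 mm beyond the holder's origin, 48.5 mm above the counter, 19.5 mm above a slate's top. It moves on a circle about the hinge
- clip_hinge (a point): the clip's hinge axis (along the holder's y), 43.5 mm beyond the holder's origin along its x, 36 mm above the counter. Shut, the grip's centre is 42 mm nearer and 12.5 mm higher than it; it turns up and away about it, to nearly straight above the hinge when up
- clip_pad: black rubber pad, 10 by 24 mm, under the end of the clip, that presses on the slate; origin at the centre of its lower face, 43.5 mm from the hinge. It presses with about 6 N by itself
- slate_yellow_center (a point): centre of the slate price plaque with the yellow band: a dark rigid slate 130 mm long (its x), 56 mm wide (its y), 7 mm thick, 110 to 175 g; lies flat. The yellow painted band covers the 16 mm at its -x end (the outer end); the +x end is plain. The end faces lie 65 mm from this point. This is the slate to mount
- slate_yellow: the same slate; origin at the centre of its underside
- slate_yellow_end (a point): middle of the plain (+x) end face of the yellow slate, half-way up its thickness
- slate_red_center (a point): centre of the slate price plaque with the red band: a dark rigid slate 130 mm long (its x), 56 mm wide (its y), 7 mm thick, 110 to 175 g; lies flat. The red painted band covers the 16 mm at its -x end (the outer end); the +x end is plain. The end faces lie 65 mm from this point. Leave it alone
- slate_green_center (a point): centre of the slate price plaque with the green band: a dark rigid slate 130 mm long (its x), 56 mm wide (its y), 7 mm thick, 110 to 175 g; lies flat. The green painted band covers the 16 mm at its -x end (the outer end); the +x end is plain. The end faces lie 65 mm from this point. Leave it alone
- jam_orange: small jam jar, 62 mm across, 78 mm tall with its white lid; origin at the centre of its underside
- jam_dark: small dark jam jar, 62 mm across, 78 mm tall; origin at the centre of its underside
- punch_glass: tumbler of 68 mm rim, 90 mm tall, with a stirring stick to 150 mm; origin at the centre of its underside
- chalk_pen: white and yellow chalk pen, 100 by 15 by 15 mm, lying; origin at the centre of its underside

How it is judged:
On the way, in this order (a step that is already met when the one before it is completed fails the run):
1. the clip is up and stays up (value of joint clip above 1.1 rad), for 0.2 s.
2. the yellow slate lies on the bed between the guides, clip still up, and is pressed against the back stop with more than 1.5 N (x of slate_yellow_end in the frame of back_stop between -0.013 and 0.005 m and y of slate_yellow_end in the frame of back_stop between -0.004 and 0.004 m and z of slate_yellow_end in the frame of back_stop between -0.002 and 0.004 m and angle between the x axis of slate_yellow_center and the x axis of holder, either way round below 0.045 rad and value of joint clip above 1 rad and contact force between slate_yellow and back_stop above 1.5 N), for 0.1 s.
3. the clip is down with its pad on the slate, which still touches the stop (x of slate_yellow_end in the frame of back_stop between -0.013 and 0.005 m and y of slate_yellow_end in the frame of back_stop between -0.004 and 0.004 m and z of slate_yellow_end in the frame of back_stop between -0.002 and 0.002 m and angle between the x axis of slate_yellow_center and the x axis of holder, either way round below 0.045 rad and contact force between slate_yellow and back_stop above 0.1 N and value of joint clip below 0.12 rad and contact force between clip_pad and slate_yellow above 2 N), for 0.2 s.
At the end, for the whole second after the job is handed in: The yellow slate lies on the bed between the guides, plain end still touching the back stop (over 0.1 N; within 4 mm sideways, 2 mm in height, 0.045 rad), at rest; the clip is down (below 0.12 rad), its pad pressing on the slate with over 2 N, and the robot has let go (all of step 3 and linear speed of slate_yellow below 0.01 m/s).
It fails at once if the slate is rammed into the back stop (over 15 N) (contact force between slate_yellow and back_stop above 15 N).
It fails at once if the slate is squashed by the clip (over 25 N) (contact force between clip_pad and slate_yellow above 25 N).
It fails at once if the clip is let snap down (faster than 8 rad/s) (velocity of joint clip below -8 rad/s).
It fails at once if the yellow slate is dropped, flung or tipped over (angle between slate_yellow_center's own z axis and vertical above 0.6 rad or linear speed of slate_yellow above 1.5 m/s).
It fails at once if another slate, a jar, the glass or the pen is moved by over 25 mm (distance of any of slate_red_center, slate_green_center, jam_orange, jam_dark, punch_glass, chalk_pen from where it was at the start of the episode above 0.025 m).
It also fails if it takes over 72 s, if anything falls off the work surface, if the arm or the gripper's body presses on something with over 40 N, if the wrist force passes 120 N, or if a joint passes its speed limit or range.

ROBOT

A 6-joint arm with a two-finger parallel gripper is mounted at the origin on the work surface. World frame = base frame: x ahead of the robot, y to its left, z up, the work surface at z = 0. Lengths are in m, angles in rad, forces in N, time in s.
With the tool pointing down it reaches from about 0.4 to 0.925 m from the base axis. Payload 3.4 kg.
Tool frame: the origin (TCP) lies at the very end of the fingers, on their centre line; the grasp point (between the pads) lies 19 mm behind it; z points along the fingers, y is the direction in which the jaws open and shut (so a half turn about z gives the same grasp; the last joint's range is limited). The gripper opens to 85 mm and grips with 20 to 120 N. Pads are 22 mm wide; open, the fingers measure 114 mm over their backs; the gripper's body (76 mm by 85 mm) begins 54 mm behind the grasp point. The pads swing forward as they close: fully open they stand 13 mm farther back than shut.
Start: joints at [-1.421, 0.307, 1.506, -0, 1.328, -0.073], TCP at [0.127, -0.561, 0.207] pointing down, gripper open.
Joint ranges: [-3.12, 3.12], [-1.05, 2.28], [0.14, 2.33], [-1.42, 4.57], [0.1, 2.73], [-2.68, 2.68]. Speed limits (rad/s): [2.57, 2.57, 3.14, 3.14, 3.14, 3.14].

INTERFACE

Orientations are given as [roll, pitch, yaw] about the fixed x, y, z axes, in that order (R = Rz(yaw) Ry(pitch) Rx(roll)).
In Python, from station import arm gives the robot as it stands. Calls block until the motion is done:
- arm.move_to(position, orientation): joint-space move of the TCP to a pose.
- arm.move_l(position, frame=None, feed=0.15, guard=None): straight line of the TCP; frame=None keeps the orientation; feed is the mean speed in m/s. With guard (N) it stops when the force on the tool has changed by that much, and returns True; else False.
- arm.set_joints(angles): joint-space move.
- arm.release() and arm.gripper_close(f_grip=None): open the fingers fully, or close them until they stop; f_grip is the grip in N (None keeps the last).
- arm.pause(seconds).
- arm.ik(position, orientation): joint angles nearest the present ones, or None.
- arm.get_image(name): name is "scene" or "side" or "wrist"; returns the picture (400x640x3 uint8, red, green, blue); there is no depth.
- arm.camera_model(name): a dict with "fx", "fy", "cx", "cy" (pixels), "R" (3x3) and "t" (3): a world point X has camera coordinates R X + t; the wrist camera has in their place "T_tool_cam" (4x4, takes a point from camera to tool coordinates, whose origin is the TCP and whose axes are the flange's). Camera axes: x right, y down, z forward; pixel columns grow to the right and rows downward; lengths in m; the calibration is good to about 2 mm. A picture is of the moment at which its call begins: read the wrist's pose just before it. camera_model takes no time and is no camera call.
A pose or a line that the arm cannot do raises arm.Unreachable and nothing moves.
- arm.sign_off(): hands the job in, once; it reports no verdict.
Readings, each from a call of its own:
- arm.current_t(): time.
- arm.current_joint_pos(): joint angles.
- arm.current_joint_vel(): joint speeds.
- arm.current_tau(): joint torques, N m.
- arm.current_position(): TCP position.
- arm.current_ee_rot(): TCP orientation.
- arm.current_wrist_force(): force on the tool from outside, world axes, zero at the start.
- arm.current_wrist_torque(): the same for the moment, N m.
- arm.current_gripper_width(): opening from 0.0 (shut) to 1.0 (fully open).
Only numpy, scipy, OpenCV 4.12 (cv2) and the standard library are available. Lean on these libraries where they do the work, as an engineer would, in place of code of your own. Each camera call takes 0.05 s, during which the arm holds its last target. There are 200 camera calls.

## Working session

There is one attempt and no reset: what is moved stays moved. The work goes in short steps, each a Python script; the robot and the scene stay as the last script left them, time stands still between calls to the robot, and variables do not carry over. Pictures are saved under pics/ and viewed, about 8 in all and at most 12, crops included, and the job is handed in when it is done.

```bash
mkdir -p pics; ls; python3 - <<'E'
from station import arm
import cv2
for n in ("scene","side"):
    im=arm.get_image(n); cv2.imwrite(f"pics/{n}0.png",im[:,:,::-1])
    m=arm.camera_model(n); print(n,{k:(v if k not in("R","t") else [list(map(lambda x:round(float(x),4),r)) if hasattr(r,'__len__') else round(float(r),4) for r in v]) for k,v in m.items()})
m=arm.camera_model("wrist");print(m)
print(arm.current_t(),arm.current_ee_rot(),arm.current_position())
E
```

```text
pics
scene {'fx': 457.1953516354909, 'fy': 457.1953516354909, 'cx': 312.627280696878, 'cy': 204.53631101047355, 'R': [[-0.8605, 0.5093, -0.0097], [0.3861, 0.6397, -0.6646], [-0.3323, -0.5757, -0.7471]], 't': [0.5269, -0.1898, 1.4471]}
side {'fx': 391.86542508300147, 'fy': 391.86542508300147, 'cx': 315.14554315198865, 'cy': 197.33051584372518, 'R': [[-0.9991, -0.038, -0.0178], [-0.0031, 0.4902, -0.8716], [0.0419, -0.8708, -0.4899]], 't': [0.6035, 0.058, 1.2028]}
{'fx': 334.19558864058826, 'fy': 334.19558864058826, 'cx': 318.5600852633537, 'cy': 198.16378738611164, 'T_tool_cam': array([[-1.38399722e-04, -9.56942805e-01, -2.90276505e-01,
         7.36660398e-02],
       [ 9.99999873e-01, -2.73386141e-04,  4.24475265e-04,
         3.12533474e-04],
       [-4.85556124e-04, -2.90276409e-01,  9.56942721e-01,
        -1.67423963e-01],
       [ 0.00000000e+00,  0.00000000e+00,  0.00000000e+00,
         1.00000000e+00]])}
0.1 [-3.13972338e+00 -1.65802016e-04  2.22781071e-01] [ 0.12693393 -0.56011949  0.20605745]
```

View pics/scene0.png

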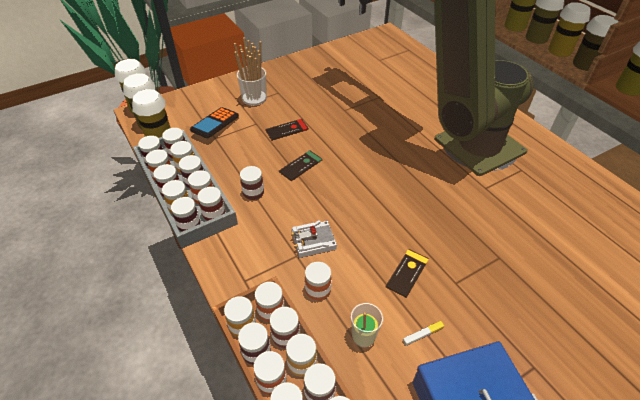

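View pics/side0.png

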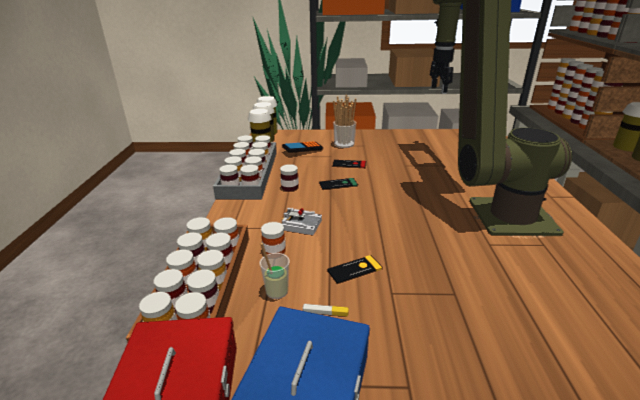

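The scene picture shows the yellow slate at about (407,272) with its band at (416,256), and the holder at (314,238) with the red grip at (313,230). In the side view the slate is at (355,269) and the holder at (300,221).

```bash
cat > h.py <<'E'
from station import arm
import numpy as np, cv2
from scipy.spatial.transform import Rotation as Rot
def pose():
    p=np.array(arm.current_position()); R=Rot.from_euler('xyz',arm.current_ee_rot()).as_matrix(); return p,R
def model(name,pr=None):
    m=arm.camera_model(name); K=np.array([[m['fx'],0,m['cx']],[0,m['fy'],m['cy']],[0,0,1]])
    if name=="wrist":
        p,R=pr; T=np.eye(4);T[:3,:3]=R;T[:3,3]=p; T=np.linalg.inv(T@m['T_tool_cam']); return K,T[:3,:3],T[:3,3]
    return K,np.array(m['R']),np.array(m['t'])
def onplane(M,uv,z):
    K,R,t=M; d=R.T@np.linalg.inv(K)@np.array([*uv,1.]); c=-R.T@t; return c+d*(z-c[2])/d[2]
def tri(Ms,uvs):
    A=[];b=[]
    for (K,R,t),uv in zip(Ms,uvs):
        d=R.T@np.linalg.inv(K)@np.array([*uv,1.]);d/=np.linalg.norm(d);P=np.eye(3)-np.outer(d,d);A.append(P);b.append(P@(-R.T@t))
    x=np.linalg.lstsq(np.vstack(A),np.hstack(b),rcond=None)[0]
    return x
def proj(M,X):
    K,R,t=M; q=K@(R@np.asarray(X)+t); return q[:2]/q[2]
E
python3 - <<'E'
from h import *
S=model("scene");D=model("side")
for n,a,b in [("slate",(407,272),(355,269)),("band",(416,256),(373,263)),("holder",(314,238),(300,221)),("grip",(313,230),(298,212))]:
    print(n,tri([S,D],[a,b]).round(3),onplane(S,a,.01).round(3),onplane(D,b,.01).round(3))
for n,a in [("pen",(424,332)),("glass",(365,345)),("jam",(317,293)),("green",(300,165)),("red",(288,129)),("dark",(251,190))]: print(n,onplane(S,a,0.01).round(3))
E
```

```text
slate [0.493 0.259 0.   ] [0.5   0.264 0.01 ] [0.493 0.27  0.01 ]
band [0.445 0.234 0.001] [0.45  0.238 0.01 ] [0.446 0.245 0.01 ]
holder [0.646 0.064 0.02 ] [0.641 0.057 0.01 ] [0.648 0.049 0.01 ]
grip [0.649 0.064 0.053] [0.63  0.032 0.01 ] [ 0.658 -0.003  0.01 ]
pen [0.566 0.408 0.01 ]
glass [0.696 0.366 0.01 ]
jam [0.719 0.201 0.01 ]
green [ 0.536 -0.203  0.01 ]
red [ 0.486 -0.371  0.01 ]
dark [ 0.708 -0.185  0.01 ]
```

```bash
python3 - <<'E'
from h import *
import pickle
out=[]
# yaw=0: camera sits +x of tcp by 74mm, looks back toward tcp axis
for name,(p,yaw) in {"ha":((0.55,0.02,0.17),0.),"hb":((0.66,0.09,0.17),0.),"sa":((0.46,0.20,0.16),0.3),"sb":((0.46,0.30,0.16),0.3)}.items():
    arm.move_to(list(p),[np.pi,0,yaw]); pr=pose(); im=arm.get_image("wrist")[:,:,::-1].copy()
    cv2.imwrite(f"pics/{name}.png",im); out.append((name,pr,im)); M=model("wrist",pr)
    print(name,pr[0].round(4),np.degrees(arm.current_ee_rot()).round(2),proj(M,(.646,.064,.02)).round(0),proj(M,(.493,.259,0)).round(0))
pickle.dump(out,open("v.pkl","wb"));print(arm.current_t())
E
```

```text
ha [0.5501 0.0192 0.17  ] [ 1.7999e+02 -1.0000e-02 -7.0000e-02] [267.  71.] [ 96. 224.]
hb [0.66   0.0898 0.1692] [ 1.7997e+02  1.1000e-01 -2.0000e-02] [344. 190.] [174. 311.]
sa [0.4617 0.1998 0.1608] [ 1.7997e+02 -1.7000e-01  1.7110e+01] [540.  19.] [269. 126.]
sb [0.4613 0.3006 0.1595] [1.7995e+02 4.0000e-02 1.7170e+01] [648.  57.] [368. 156.]
4.825
```

```bash
python3 - <<'E'
import cv2,numpy as np
def crop(n,u,v,w=160,h=200,s=2.5):
    im=cv2.imread(f"pics/{n}.png");u0=int(np.clip(u-w//2,0,640-w));v0=int(np.clip(v-h//2,0,400-h));print(n,u0,v0)
    return cv2.resize(im[v0:v0+h,u0:u0+w],None,fx=s,fy=s,interpolation=cv2.INTER_CUBIC)
cv2.imwrite("pics/h.png",np.hstack([crop("ha",267,90),crop("hb",344,190)]))
cv2.imwrite("pics/s.png",np.hstack([crop("sa",269,126,200,200,2),crop("sb",368,156,200,200,2)]))
E
```

```text
ha 187 0
hb 264 90
sa 169 26
sb 268 56
```

View pics/h.png

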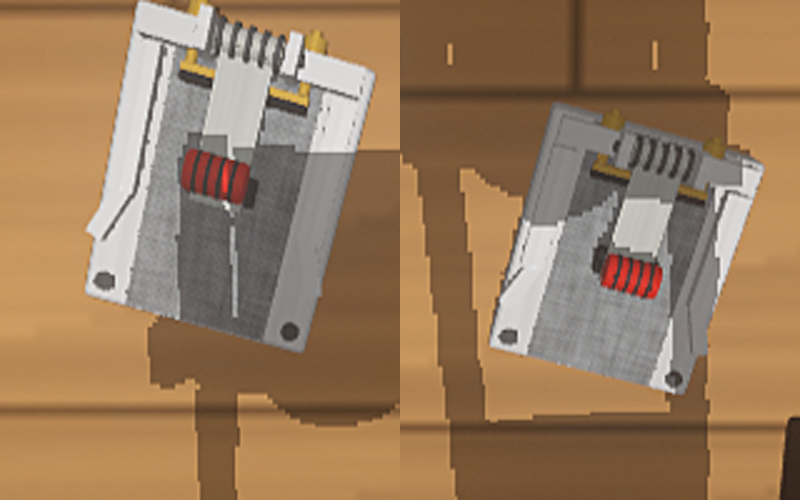

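View pics/s.png

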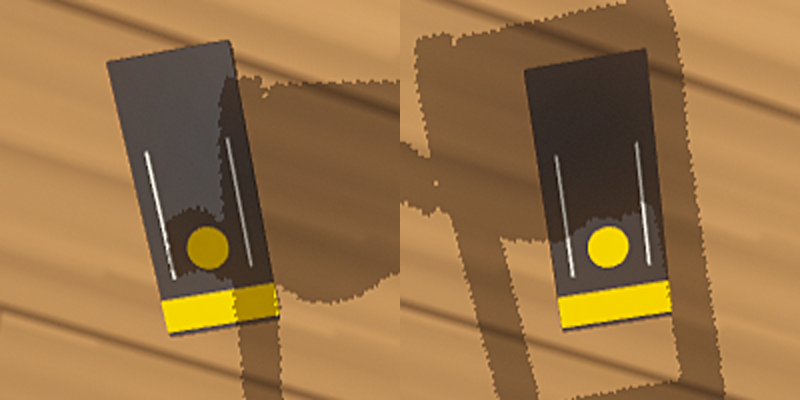

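Both holder views show its near corners and two screw dots at (104,280)/(290,332) and (508,337)/(674,380), with the grip at (215,178) and (631,276). The slate's four top corners are clear in both views.

```bash
cat > m.py <<'E'
from h import *
import pickle
V={n:model("wrist",pr) for n,pr,_ in pickle.load(open("v.pkl","rb"))}
ha=lambda x,y:(x/2.5+187-.3,y/2.5-.3); hb=lambda x,y:((x-400)/2.5+264-.3,y/2.5+90-.3)
sa=lambda x,y:(x/2+169-.25,y/2+26-.25); sb=lambda x,y:((x-400)/2+268-.25,y/2+56-.25)
S=model("scene");D=model("side")
H={"scrL":((104,280),(508,337)),"scrR":((290,332),(674,380)),"corL":((85,293),(490,347)),"corR":((302,352),(684,394)),"farR":((375,68),(763,160)),"grip":((216,178),(631,276)),"gL":((182,172),(603,272)),"gR":((250,188),(661,281))}
P={}
for k,(a,b) in H.items():
    Ms=[V["ha"],V["hb"]];uv=[ha(*a),hb(*b)]
    x=tri(Ms,uv);P[k]=x;print(k,x.round(4),[np.round(proj(M,x)-u,1).tolist() for M,u in zip(Ms,uv)])
T={"TL":((107,63),(525,70)),"TR":((229,41),(646,50)),"BR":((278,316),(671,309)),"BL":((168,333),(562,328))}
for k,(a,b) in T.items():
    Ms=[V["sa"],V["sb"]];uv=[sa(*a),sb(*b)]
    x=tri(Ms,uv);P[k]=x;print(k,x.round(4),[np.round(proj(M,x)-u,1).tolist() for M,u in zip(Ms,uv)])
    P[k]=np.mean([onplane(M,u,.007) for M,u in zip(Ms,uv)],0); print('   z.007',[onplane(M,u,.007).round(4).tolist() for M,u in zip(Ms,uv)])
yw=lambda d:np.degrees(np.arctan2(d[1],d[0])).round(2)
c=sum(P[k] for k in T)/4; print("slate c",c.round(4),"len",np.linalg.norm(P["TL"]-P["BL"]),np.linalg.norm(P["TR"]-P["BR"]),"wid",np.linalg.norm(P["TL"]-P["TR"]),np.linalg.norm(P["BL"]-P["BR"]))
print("yaw",yw(P["TL"]-P["BL"]),yw(P["TR"]-P["BR"]),yw(P["TL"]-P["TR"])-90)
for a,b in(("scrL","scrR"),("corL","corR"),("gL","gR")): print(a,yw(P[a]-P[b])-90,np.linalg.norm(P[a]-P[b]))
mid=(P["corL"]+P["corR"])/2
th=np.radians((yw(P["corL"]-P["corR"])+yw(P["scrL"]-P["scrR"]))/2-90); ux=np.array([np.cos(th),np.sin(th)]);uy=np.array([-ux[1],ux[0]])
O=mid[:2]+.05*ux; print("O",O,"yaw",np.degrees(th))
for k in H: d=P[k][:2]-O; print(k,"holder xy",(1e3*np.array([d@ux,d@uy])).round(1),P[k][2].round(4))
E
python3 m.py
```

```text
scrL [0.6108 0.1009 0.0234] [[-0.1, 0.0], [0.1, -0.0]]
scrR [0.5921 0.0334 0.0237] [[-0.1, 0.0], [0.1, -0.0]]
corL [0.6062 0.1083 0.0228] [[0.0, -0.0], [-0.0, 0.0]]
corR [0.5846 0.0289 0.0215] [[0.2, -0.2], [-0.2, 0.1]]
farR [0.6814 0.0029 0.0189] [[-0.0, 0.0], [0.0, -0.0]]
grip [0.644  0.0554 0.0479] [[0.1, -0.1], [-0.1, 0.1]]
gL [0.6458 0.0659 0.0494] [[0.4, -0.3], [-0.3, 0.2]]
gR [0.6412 0.0444 0.0457] [[0.4, -0.3], [-0.4, 0.3]]
TL [0.5398 0.3132 0.0066] [[0.0, -0.2], [-0.1, 0.2]]
   z.007 [[0.5396, 0.3131, 0.007], [0.54, 0.3132, 0.007]]
TR [0.5644 0.2636 0.0068] [[-0.0, 0.0], [0.0, -0.0]]
   z.007 [[0.5643, 0.2635, 0.007], [0.5643, 0.2636, 0.007]]
BR [0.4512 0.207  0.0059] [[0.2, -0.7], [-0.2, 0.7]]
   z.007 [[0.4507, 0.2071, 0.007], [0.4522, 0.2075, 0.007]]
BL [0.4264 0.257  0.0076] [[0.0, -0.0], [-0.0, 0.0]]
   z.007 [[0.4261, 0.2571, 0.007], [0.4262, 0.2569, 0.007]]
slate c [0.4954 0.2602 0.007 ] len 0.12676571947181464 0.1261612744347559 wid 0.05533516562742818 0.05575872670990745
yaw 26.31 26.5 26.340000000000003
scrL -15.5 0.07003386606952355
corL -15.200000000000003 0.08233475007221845
gL -12.090000000000003 0.022301325048940238
O [0.64363429 0.05533642] yaw -15.349999999999993
scrL holder xy [-43.7  35.2] 0.0234
scrR holder xy [-43.9 -34.8] 0.0237
corL holder xy [-50.1  41.2] 0.0228
corR holder xy [-49.9 -41.2] 0.0215
farR holder xy [ 50.3 -40.5] 0.0189
grip holder xy [0.3 0.2] 0.0479
gL holder xy [-0.7 10.8] 0.0494
gR holder xy [  0.5 -11.2] 0.0457
```

Measurements agree with the given sizes: the holder origin is about (0.6436, 0.0553) at −15.35°, the grip sits at 48 mm, and the slate centre is (0.495, 0.260) at 26.4°. Next I lift the clip.

```bash
cat >> h.py <<'E'
TH=np.radians(-15.35); UX=np.array([np.cos(TH),np.sin(TH),0]); UY=np.array([-UX[1],UX[0],0]); O=np.array([.6437,.0553,0])
def hp(x,y,z): return O+UX*x+UY*y+np.array([0,0,z])
RPY=[np.pi,0,TH]
r0=np.hypot(42,12.5)/1e3; a0=np.arctan2(12.5,-42)
OFF=.015
def clip_tcp(q,off=OFF): return hp(.0435+r0*np.cos(a0-q),0,.036+r0*np.sin(a0-q)-off)
F=lambda: np.round(arm.current_wrist_force(),2)
def Fh(): f=np.array(arm.current_wrist_force()); return np.round([f@UX,f@UY,f[2]],2)
E
python3 - <<'E'
from h import *
arm.release()
arm.move_to(clip_tcp(0)+[0,0,.08],RPY); print("free",Fh())
arm.move_l(clip_tcp(0),feed=.1); print("at",Fh(),(pose()[0]-clip_tcp(0)).round(4))
arm.gripper_close(20); print("grip",Fh(),arm.current_gripper_width(),arm.current_t())
for q in np.linspace(0,1.22,9)[1:]:
    arm.move_l(clip_tcp(q),feed=.06); print(round(q,2),Fh(),arm.current_gripper_width(),round(arm.current_t(),2))
cv2.imwrite("pics/up_w.png",arm.get_image("wrist")[:,:,::-1]); cv2.imwrite("pics/up_s.png",arm.get_image("side")[:,:,::-1])
E
```

```text
free [0.58 0.56 0.16]
at [ 0.09 -0.04 -0.16] [0.0006 0.0001 0.0006]
grip [-0.2   0.08  0.02] -0.001916127395252614 7.9417
0.15 [ 0.38  0.33 -0.42] 0.0008678920901730559 8.2
0.3 [ 0.21 -0.29 -0.41] -0.0034809823835338536 8.46
0.46 [-0.99 -0.78  0.15] 0.0026719216161604944 8.72
0.61 [0.12 0.96 0.17] -0.001843056945807404 8.97
0.76 [ 0.56 -0.74  0.04] -0.0010514783090039964 9.23
0.92 [ 0.25  0.32 -0.33] -0.005773317329348021 9.49
1.07 [ 0.07 -0.04  0.47] 0.003964505727004179 9.75
1.22 [-0.08 -0.55  0.26] -0.0026424352131823596 10.01
```

```bash
python3 - <<'E'
import cv2,numpy as np
a=cv2.imread("pics/up_w.png")[60:400,120:520]; b=cv2.imread("pics/up_s.png")[120:290,220:420]
b=cv2.resize(b,(400,340)); cv2.imwrite("pics/up.png",np.hstack([a,b]))
E
```

```text
(no output)
```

View pics/up.png

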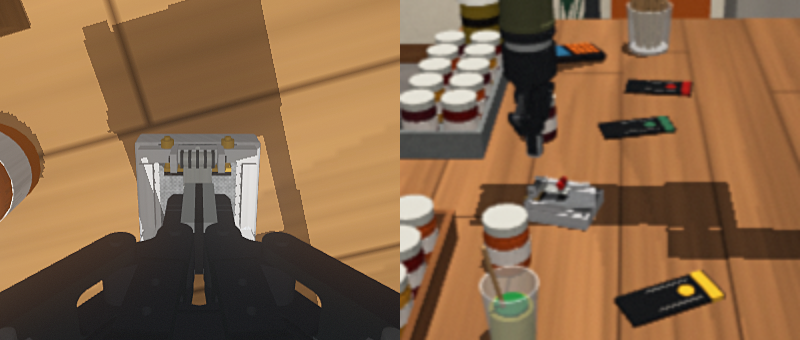

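The fingers shut on nothing and the clip is still down, so I'll go back and look before and after the close.

```bash
python3 - <<'E'
from h import *
arm.move_l(clip_tcp(0)+[0,0,.08],feed=.15); arm.release(); print(arm.current_gripper_width())
arm.move_l(clip_tcp(0,.019),feed=.1); arm.pause(.3); print("at",Fh(),(pose()[0]-clip_tcp(0,.019)).round(4))
a=arm.get_image("wrist"); s=arm.get_image("side"); M=model("wrist",pose()); print(proj(M,hp(.0015,0,.0485)), proj(M,hp(-.05,0,.022)),proj(M,pose()[0]))
arm.gripper_close(20); arm.pause(.3); print("grip",Fh(),arm.current_gripper_width(),arm.current_t(),pose()[0]-clip_tcp(0,.019))
b=arm.get_image("wrist")
cv2.imwrite("pics/cl.png",np.hstack([a[60:,120:520],b[60:,120:520]])[:,:,::-1])
cv2.imwrite("pics/cls.png",s[:,:,::-1])
E
```

```text
0.9995978543333597
at [-0.59  0.17 -0.24] [0.0004 0.     0.0006]
[317.50529234 254.60401398] [317.74209031 311.59179311] [317.53436722 238.8691471 ]
grip [-1.16  4.63  0.7 ] 0.19565157990153384 13.825 [0.00016109 0.00055881 0.00012393]
```

View pics/cl.png

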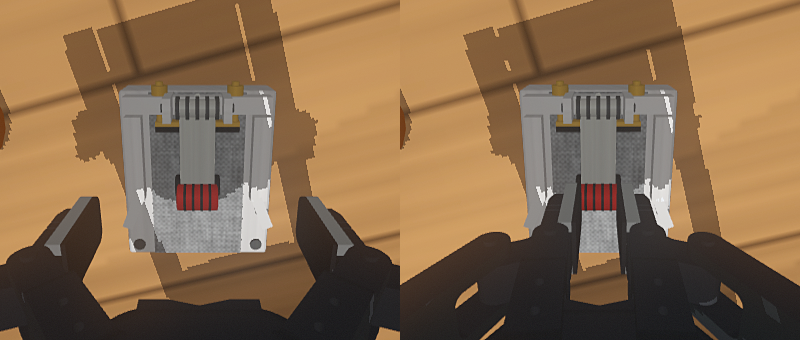

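Gripped this time at width 0.196, but only by the fingertips. I'll re-grip deeper, with a guard, before lifting.

```bash
python3 - <<'E'
from h import *
arm.release()
print(arm.move_l(clip_tcp(0,.025),feed=.03,guard=4),Fh(),(pose()[0]-clip_tcp(0,.025)).round(4))
arm.gripper_close(20); arm.pause(.2); print("grip",Fh(),arm.current_gripper_width(),arm.current_t())
for q in (.03,.06):
    arm.move_l(clip_tcp(q,.025),feed=.03); print(q,Fh(),arm.current_gripper_width(),round(arm.current_t(),2))
b=arm.get_image("wrist"); s=arm.get_image("side")
cv2.imwrite("pics/g2.png",np.hstack([b[60:,120:520],cv2.resize(s[170:255,250:350],(400,340))])[:,:,::-1])
E
```

```text
False [ 0.64 -0.11 -0.7 ] [-0.0004  0.     -0.0005]
grip [-2.09  4.45  2.57] 0.22227109683649657 15.7167
0.03 [-1.03  5.31 -4.42] 0.2230613864787554 15.97
0.06 [ 0.46  6.01 -6.99] 0.22288535438884974 16.22
```

View pics/g2.png

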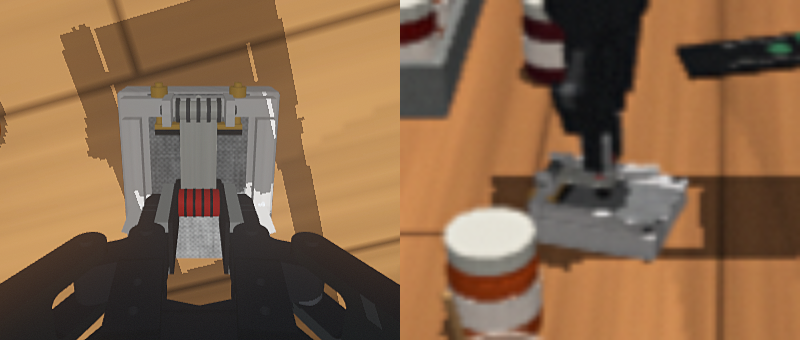

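```bash
python3 - <<'E'
from h import *
for q in np.r_[.14:1.22:9j]:
    arm.move_l(clip_tcp(q,.025)+UY*.0005,feed=.05); w=arm.current_gripper_width(); print(round(q,2),Fh(),round(w,3),round(arm.current_t(),2))
    if w<.17: break
cv2.imwrite("pics/u3.png",arm.get_image("side")[:,:,::-1])
E
```

```text
0.14 [-0.04  6.31 -9.37] 0.223 16.57
0.28 [ 0.54  5.24 -8.25] 0.219 16.83
0.41 [-2.23  4.54 -6.15] 0.22 17.1
0.55 [-0.22  5.48 -4.73] 0.218 17.37
0.68 [-0.85  5.56 -3.5 ] 0.216 17.63
0.82 [-1.28  4.64 -1.09] 0.218 17.9
0.95 [0.96 5.52 0.51] 0.218 18.17
1.08 [2.06 4.55 2.72] 0.221 18.43
1.22 [3.05 4.27 3.27] 0.217 18.7
```

The clip is past centre and pulling up, so I release it and pick the slate near its banded end.

```bash
cat >> h.py <<'E'
SY=np.radians(26.4); SC=np.array([.4954,.2602,0]); SU=np.array([np.cos(SY),np.sin(SY),0]); GX=.042
E
python3 - <<'E'
from h import *
arm.release(); p=pose()[0]; arm.move_l(p+[0,0,.10],feed=.15)
b=arm.get_image("side"); 
g=SC-SU*GX
arm.move_to(g+[0,0,.10],[np.pi,0,SY]); f0=F(); print(f0)
s=arm.get_image("wrist")
print(arm.move_l(g+[0,0,-.004],feed=.08,guard=5),F(),(pose()[0]-g).round(4))
arm.gripper_close(50); arm.pause(.2); print("grip",F(),arm.current_gripper_width(),arm.current_t())
w=arm.get_image("wrist")
cv2.imwrite("pics/pk.png",np.hstack([w[60:,120:520],cv2.resize(b[170:255,250:350],(400,340))])[:,:,::-1])
E
```

```text
[-0.16 -0.5  -0.53]
False [-0.31 -0.22  0.54] [ 0.0005  0.0002 -0.0035]
grip [-0.87  0.68  0.23] 0.00017930987934635685 23.9083
```

View pics/pk.png

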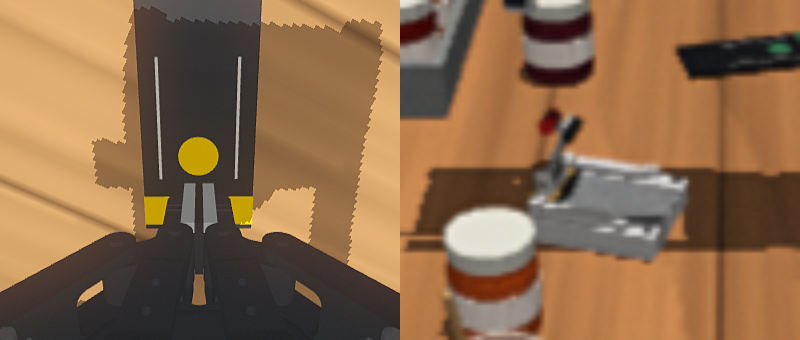

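The clip stands up. The fingertips are really about 20 mm shorter than the TCP suggests, which fits both misses. I'll grip the slate lower, in steps.

```bash
python3 - <<'E'
from h import *
g=SC-SU*GX
arm.release()
for z in (-.020,-.024,-.028):
    hit=arm.move_l(g+[0,0,z],feed=.05,guard=4); p=pose()[0]; print(z,hit,F(),p[2].round(4))
    if hit: arm.move_l(p+[0,0,.004],feed=.05)
    arm.gripper_close(20); w=arm.current_gripper_width(); print(" grip",F(),round(w,3),round(arm.current_t(),2))
    if .55<w<.75 or hit: break
    arm.release()
w=arm.get_image("wrist"); cv2.imwrite("pics/pk2.png",w[:,:,::-1])
E
```

```text
-0.02 False [-0.07  0.08  0.96] -0.0206
 grip [-0.57  0.22 16.74] 0.002 25.98
-0.024 False [ 0.39 -0.34 -0.58] -0.0244
 grip [-1.14 -0.17  3.22] 0.646 27.41
```

```bash
python3 - <<'E'
from h import *
g=SC-SU*GX
arm.release()
hit=arm.move_l(g+[0,0,-.0275],feed=.05,guard=4); p=pose()[0]; print(hit,F(),p.round(4))
if hit: arm.move_l(p+[0,0,.003],feed=.05)
arm.gripper_close(40); arm.pause(.2); print(" grip",F(),round(arm.current_gripper_width(),3),round(arm.current_t(),2))
w=arm.get_image("wrist"); 
p=pose()[0]; arm.move_l(p+[0,0,.012],feed=.04); arm.pause(.2); print(F(),round(arm.current_gripper_width(),3))
s=arm.get_image("side"); w2=arm.get_image("wrist")
cv2.imwrite("pics/pk3.png",np.hstack([w2[40:380,160:480],cv2.resize(s[230:315,310:410],(400,340))])[:,:,::-1])
E
```

```text
False [-0.37 -0.5   0.57] [ 0.4575  0.2414 -0.0278]
 grip [-1.09  0.13  5.24] 0.639 28.72
[ 0.05  0.17 -1.91] 0.642
```

View pics/pk3.png

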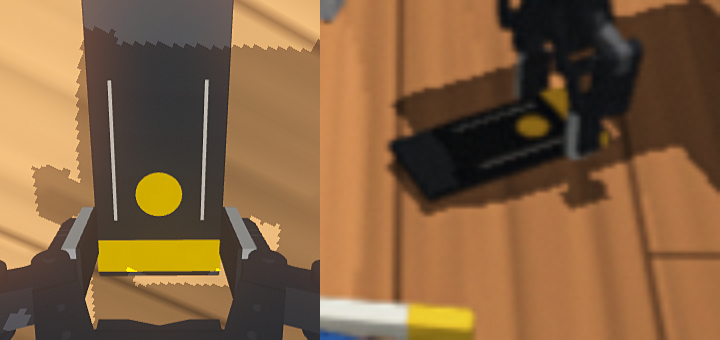

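The slate is held level ahead of the band, with a weight of about 1.9 N. Next I carry it to the mouth.

```bash
cat >> h.py <<'E'
def st(tip,b,dy=.0003): return hp(tip-.107,dy,b-.0278)   # TCP for slate tip at holder x, underside height b
E
python3 - <<'E'
from h import *
p=pose()[0]; arm.move_l([p[0],p[1],.045],feed=.12)
arm.move_to(st(-.075,.07),RPY); arm.pause(.3); print(Fh(),round(arm.current_gripper_width(),3))
arm.move_l(st(-.05,.032),feed=.1); arm.pause(.2)
print("fwd",arm.move_l(st(-.030,.0255),feed=.05,guard=3),Fh())
print("fwd2",arm.move_l(st(-.016,.0245),feed=.04,guard=3),Fh())
arm.pause(.1);print("down",arm.move_l(st(-.016,.020),feed=.01,guard=1.5),Fh(),pose()[0][2].round(4)+.0278,arm.current_t())
w=arm.get_image("wrist"); s=arm.get_image("side")
cv2.imwrite("pics/in1.png",np.hstack([w[0:340,120:520],cv2.resize(s[170:255,270:370],(400,340))])[:,:,::-1])
E
```

```text
[ 0.18 -0.21 -1.63] 0.638
fwd False [-0.14  0.31 -0.91]
fwd2 False [-1.11 -0.47 -1.59]
down True [0.62 0.25 1.29] 0.0215 33.4083
```

View pics/in1.png

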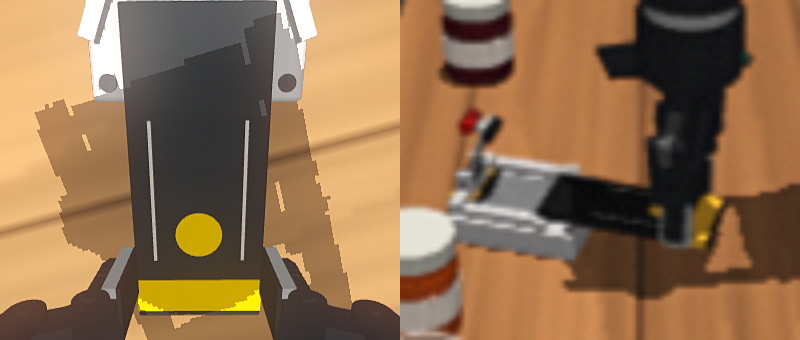

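Centred (slate middle and the screw midpoint are both at column ~198) and touching the bed at 21.5–22 mm. Now I slide it home.

```bash
python3 - <<'E'
from h import *
tip=lambda:round(float((pose()[0]-O)@UX)+.107,4)
arm.move_l(st(-.016,.0222),feed=.02); arm.pause(.1); print(Fh())
print("in",arm.move_l(st(.020,.0222),feed=.03,guard=4),Fh(),tip())
arm.pause(.2); print(Fh(),tip())
hit=arm.move_l(st(.040,.0222),feed=.008,guard=4); print("stop",hit,Fh(),tip()); 
arm.pause(.3); print([Fh().tolist() for _ in range(3)],tip(),round(arm.current_gripper_width(),3),arm.current_t())
E
```

```text
[-0.51 -0.05  1.81]
in True [0.26 0.17 3.95] 0.0192
[2.86 0.17 3.4 ] 0.0191
stop True [-1.38 -0.56  5.99] 0.0185
[[-0.72, -0.44, 5.52], [-0.72, -0.44, 5.52], [-0.72, -0.44, 5.52]] 0.0185 0.636 36.2333
```

```bash
python3 - <<'E'
from h import *
tip=lambda:round(float((pose()[0]-O)@UX)+.107,4)
z=lambda:round(pose()[0][2]+.0278,4)
print(z()); b=.0222
while Fh()[2]>0.3 and b<.0245: b+=.0003; arm.move_l(st(.0185,b),feed=.02); arm.pause(.08)
print("b",b,z(),Fh(),tip())
for k in range(3):
    hit=arm.move_l(st(.042,b),feed=.008,guard=3.5); f=Fh(); arm.pause(.15); print("push",hit,f,Fh(),tip(),z(),arm.current_t())
    if Fh()[0]<-2: break
    if Fh()[2]>2: b+=.0004; arm.move_l(st(tip(),b),feed=.02)
E
```

```text
0.0219
b 0.023100000000000006 0.0228 [-0.46 -0.17 -0.82] 0.0183
push True [ 0.48 -0.01  3.79] [0.96 0.39 5.23] 0.0294 0.0226 39.0583
push True [0.03 0.17 3.  ] [-0.13  0.3   3.26] 0.0288 0.0227 40.0
push True [ 0.21 -0.17 -0.23] [ 1.75  0.69 -0.01] 0.0283 0.0228 40.975
```

```bash
python3 - <<'E'
from h import *
def avg(n=3):
    o=[]
    for _ in range(n): arm.pause(.03); o.append(Fh())
    return np.mean(o,0).round(2)
tip=lambda:round(float((pose()[0]-O)@UX)+.107,4)
b=.0235; x=.0285
arm.move_l(st(x,b),feed=.02); f0=avg(); print(f0,tip())
while x<.044:
    x+=.0006; arm.move_l(st(x,b),feed=.01); f=avg(2); print(round(x,4),f,tip())
    if f[2]>2.5: b+=.0003
    if f[0]-f0[0]<-4: break
arm.pause(.2); print(avg(),tip(),arm.current_t())
E
```

```text
[-0.03 -0.19 -0.11] 0.0283
0.0291 [-2.23 -0.74  0.67] 0.0283
0.0297 [-3.58 -0.56  0.84] 0.0288
0.0303 [-4.97 -0.24  1.  ] 0.0291
[-5.74  0.2   0.55] 0.0291 42.575
```

Firm seat on the stop: about 5.5 N, rising smoothly, at face x ≈ 28–29 mm, inside the 26–36 mm range. I level the slate, let go and check before working the clip.

```bash
python3 - <<'E'
from h import *
arm.move_l(st(.0303,.0229),feed=.01); arm.pause(.15); print(Fh())
arm.release(); arm.pause(.1); p=pose()[0]; arm.move_l(p+[0,0,.11],feed=.15)
arm.move_to(clip_tcp(1.25,.025)+UY*.0005+[0,0,.06],RPY); arm.pause(.1)
w=arm.get_image("wrist"); s=arm.get_image("side")
print(arm.move_l(clip_tcp(1.25,.025)+UY*.0005,feed=.08,guard=5),Fh())
arm.gripper_close(20); arm.pause(.1); print(Fh(),round(arm.current_gripper_width(),3),arm.current_t())
w2=arm.get_image("wrist")
cv2.imwrite("pics/rel.png",np.hstack([w[60:400,120:520],w2[60:400,120:520]])[:,:,::-1])
E
```

```text
[-6.27 -0.11  2.1 ]
False [ 0.84 -0.44 -0.16]
[-0.2   0.63  3.24] 0.22 46.725
```

View pics/rel.png

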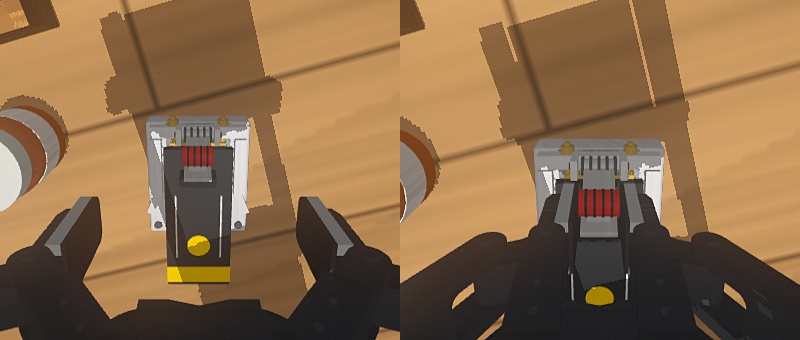

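The slate lies straight and flush with the stop, and the grip is pinched at width 0.22. I lower it along the arc.

```bash
python3 - <<'E'
from h import *
def rep(q):
    w=arm.current_gripper_width(); f=Fh(); print(round(q,3),f,round(w,3),round(arm.current_t(),2)); return f,w
for q in np.r_[1.12:.16:8j]:
    arm.move_l(clip_tcp(q,.025)+UY*.0005,feed=.04); f,w=rep(q)
    if w<.17: print("SLIP"); break
while q>-.02:
    q-=.02; arm.move_l(clip_tcp(q,.025)+UY*.0005,feed=.02); arm.pause(.08); f,w=rep(q)
    if f[2]>-1.5: break
s=arm.get_image("wrist"); cv2.imwrite("pics/dn.png",s[:,:,::-1])
E
```

```text
1.12 [5.9  0.39 0.57] 0.223 47.07
0.983 [6.28 0.77 2.16] 0.222 47.37
0.846 [ 5.78 -0.01  5.69] 0.221 47.67
0.709 [2.6  0.2  8.67] 0.222 47.97
0.571 [ 0.33 -0.04 11.51] 0.224 48.27
0.434 [-2.75  0.56  8.29] 0.225 48.57
0.297 [-4.52  1.21  6.59] 0.219 48.87
0.16 [-4.73  3.36  3.2 ] 0.223 49.17
0.14 [-5.32  3.66  2.99] 0.219 49.5
```

```bash
python3 - <<'E'
from h import *
def avg(n=3):
    o=[]
    for _ in range(n): arm.pause(.03); o.append(Fh())
    return np.mean(o,0).round(2)
q=.14; dx=0; prev=None; base=None
def go(): arm.move_l(clip_tcp(q,.025)+UY*.0005+UX*dx,feed=.02); f=avg(); print(round(q,3),round(dx*1e3,1),f,round(arm.current_gripper_width(),3),round(arm.current_t(),2)); return f
f=go()
while f[0]<-2 and dx>-.002: dx-=.0005; f=go()
while q>.03:
    q-=.0125; f=go()
    if f[2]>7: break
E
```

```text
0.14 0.0 [-4.9   2.98  2.77] 0.219 49.9
0.14 -0.5 [-5.27  3.09  3.1 ] 0.226 50.25
0.14 -1.0 [-4.72  3.38  2.39] 0.223 50.6
0.14 -1.5 [-3.86  2.86  1.26] 0.223 50.95
0.14 -2.0 [-3.06  4.51  0.41] 0.225 51.3
0.128 -2.0 [-3.61  4.1   1.39] 0.222 51.65
0.115 -2.0 [-3.75  3.57  2.07] 0.22 52.0
0.103 -2.0 [-3.83  3.94  2.74] 0.216 52.35
0.09 -2.0 [-3.99  3.9   1.45] 0.223 52.7
0.078 -2.0 [-3.86  3.79  2.11] 0.22 53.05
0.065 -2.0 [-4.49  3.65  1.28] 0.224 53.4
0.053 -2.0 [-3.33  3.85  0.81] 0.219 53.75
0.04 -2.0 [-3.97  4.11  1.31] 0.222 54.1
0.028 -2.0 [-4.23  4.11  0.66] 0.22 54.45
```

```bash
python3 - <<'E'
from h import *
def red(im): # bgr
    h=cv2.cvtColor(im,cv2.COLOR_BGR2HSV); m=((h[...,0]<8)|(h[...,0]>172))&(h[...,1]>150)&(h[...,2]>60); n,l,st_,c=cv2.connectedComponentsWithStats(m.astype(np.uint8)); i=1+np.argmax(st_[1:,4]); return c[i].round(2),st_[i]
g=cv2.imread("pics/g2.png")[:,:400]; c,s=red(g); print("g2",c+[120,60],s)
g=cv2.imread("pics/cl.png")[:,:400]; c,s=red(g); print("cl open",c+[120,60],s)
pr=pose(); im=arm.get_image("wrist")[:,:,::-1].copy(); cv2.imwrite("pics/now.png",im); c,s=red(im); print("now",c,s); M=model("wrist",pr)
print("tcp holder",[(1e3*float((pr[0]-O)@u)).__round__(1) for u in(UX,UY)],pr[0][2].round(4))
for q in (0,.04,.1,.15,.2,.3): print(q,proj(M,clip_tcp(q,0)).round(1))
# g2 predicted with tool pose clip_tcp(.055,.025)
R=pr[1]; M2=model("wrist",(clip_tcp(.055,.025),R)); print("g2 pred",proj(M2,clip_tcp(.055,0)).round(1))
M3=model("wrist",(clip_tcp(0,.019),R)); print("cl pred",proj(M3,clip_tcp(0,0)).round(1),arm.current_t())
E
```

```text
g2 [335.81 262.44] [213 189   7  27 177]
cl open [334.04 256.98] [211 185   7  25 165]
now [309.05 259.44] [306 246   7  28 193]
tcp holder [-1.0, 0.8] 0.0244
0 [319.  254.8]
0.04 [319.  255.4]
0.1 [319. 256.]
0.15 [319.  256.3]
0.2 [319.  256.3]
0.3 [319.  255.6]
g2 pred [317.3 260.5]
cl pred [317.4 254.7] 54.5
```

```bash
python3 -c "
import cv2
im=cv2.imread('pics/now.png');cv2.imwrite('pics/nowc.png',cv2.resize(im[150:400,200:440],None,fx=2.3,fy=2.3))"
```

```text
(no output)
```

View pics/nowc.png

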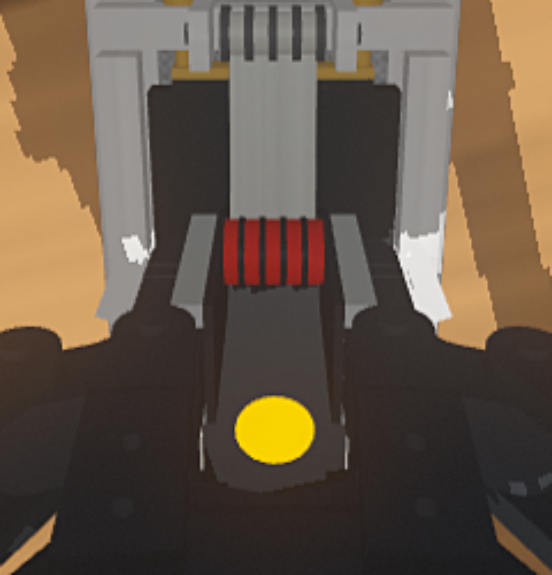

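The clip arm is nearly down over the slate, but pinch friction hides the contact. Torque about the hinge says the clip still follows the tool, so I keep lowering until it rises.

```bash
python3 - <<'E'
from h import *
def avg(n=3):
    o=[]
    for _ in range(n): arm.pause(.02); o.append(Fh())
    return np.mean(o,0).round(2)
q=.028; dx=-.002
while q>-.11:
    q-=.018; arm.move_l(clip_tcp(q,.025)+UY*.0005+UX*dx,feed=.02); f=avg(); 
    T=-(-42*f[2]-12.5*-1*-f[0]*-1) if 0 else 42*f[2]+12.5*f[0]
    print(round(q,3),f,round(T),round(arm.current_gripper_width(),3),(pose()[0][2]*1e3).round(1),round(arm.current_t(),2))
    if T>170: break
E
```

```text
0.01 [-4.21  4.03  1.22] -1 0.221 23.5 54.8
-0.008 [-4.52  4.49  0.71] -27 0.225 22.7 55.1
-0.026 [-4.19  4.48 -0.08] -56 0.219 21.9 55.4
-0.044 [-4.82  4.75 -0.07] -63 0.219 21.1 55.7
-0.062 [-4.73  4.64 -0.66] -87 0.222 20.3 56.0
-0.08 [-4.96  5.03 -0.71] -92 0.22 19.4 56.3
-0.098 [-5.02  3.96  1.62] 5 0.222 19.1 56.6
-0.116 [-6.14  4.2   5.55] 156 0.223 19.0 56.9
```

Clear contact: the torque rises and z stops at 19 mm. I let go, then give the outer end a gentle guarded nudge so the stop contact is certain.

```bash
python3 - <<'E'
from h import *
def avg(n=3):
    o=[]
    for _ in range(n): arm.pause(.02); o.append(Fh())
    return np.mean(o,0).round(2)
arm.release(); p=pose()[0]; arm.move_l(p+[0,0,.07],feed=.2)
pr=pose(); cv2.imwrite("pics/fin.png",arm.get_image("wrist")[:,:,::-1])
arm.gripper_close(20)
arm.move_to(hp(-.135,.0003,.06),RPY); arm.move_l(hp(-.135,.0003,-.006),feed=.15); arm.pause(.1); f0=avg(); print(f0,arm.current_t())
hit=arm.move_l(hp(-.095,.0003,-.006),feed=.03,guard=2.5); f=avg(); x=float((pose()[0]-O)@UX); print(hit,f,round(x,4),arm.current_t())
while f[0]-f0[0]>-5 and x<-.098 and arm.current_t()<66:
    x+=.0005; arm.move_l(hp(x,.0003,-.006),feed=.02); f=avg(2); print(round(x,4),f)
print(f,arm.current_t())
p=pose()[0]; arm.move_l(p-UX*.03,feed=.1); arm.move_l(hp(-.145,0,.08),feed=.2); print(arm.current_t())
im=arm.get_image("wrist")[:,:,::-1]; cv2.imwrite("pics/fin2.png",im)
S=arm.get_image("side")[:,:,::-1]; h=cv2.cvtColor(S.copy(),cv2.COLOR_BGR2HSV)[175:235,270:350]
m=((h[...,0]<8)|(h[...,0]>172))&(h[...,1]>150)&(h[...,2]>60); ys,xs=np.nonzero(m); print("red side",xs.mean()+270,ys.mean()+175,"pred q=.04",proj(model("side"),clip_tcp(.04,0)),"up",proj(model("side"),clip_tcp(1.25,0)))
E
```

```text
[0.06 0.52 0.08] 60.225
True [-0.06  0.57 -0.07] -0.1128 61.0917
-0.1123 [-0.22  0.14 -0.2 ]
-0.1118 [-1.44  0.18  0.74]
-0.1113 [-3.72  0.74  1.78]
-0.1108 [-5.36  2.17  2.78]
[-5.36  2.17  2.78] 62.225
63.275
red side 300.2916666666667 208.91666666666666 pred q=.04 [300.06626041 210.56135172] up [286.86131275 200.02639805]
```

```bash
python3 -c "
from station import arm
print(arm.current_t(), arm.current_position()); print(arm.sign_off())"
```

```text
63.375 [0.50290032 0.09344252 0.07865511]
the job is handed in; nothing more can be done
None
```

The yellow slate is in the holder against the back stop with the clip down on it. I handed the job in at about 63.4 s of the 72 s allowed; no verdict was reported.

**What I did:** I lifted the clip until it stayed up and slid the slate in plain end first. I pressed it on the stop with about 6 N, then lowered the clip in small steps until its pad met the slate, and let go. Last, I nudged the slate's outer end with about 5 N and withdrew.

**Last checks:**
- **Clip:** the side camera puts the red grip at (300.3, 208.9), against (300.1, 210.6) predicted for a clip resting on a slate, so it is down. The pad's force could not be measured directly.
- **Slate:** the nudge met the outer end where a fully seated slate should be, with its plain end about 29 mm beyond the holder's origin. I could not measure the remaining contact force on the stop; I infer it from that nudge.

**What disagreed or went wrong:**
- **Missed grasps:** the fingertips sat more than 20 mm short of the stated TCP, so my first clip grasp and the first two slate grasps closed on nothing. One of those pressed down on the slate with about 17 N.
- **Slip while lowering:** the grip slid about 5 mm in the fingers, so I found pad contact by the rise in force, not by the computed angle.
- **Bed friction:** the slate pressed on the bed on the way in and set off the force guards, so I raised it slightly and finished in small steps.

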